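Portion salt pucks on a spring scale, lid the canister, lift the outer lid away

ROBOT

A 7-joint arm with a two-finger parallel gripper is mounted at the origin on the work surface. World frame = base frame: x ahead of the robot, y to its left, z up, the work surface at z = 0. Lengths are in m, angles in rad, forces in N, time in s.
With the tool pointing down it reaches from about 0.425 to 0.875 m from the base axis. Payload 4.7 kg.
Tool frame: the origin (TCP) lies between the finger pads; the fingertips stand 14 mm ahead of it and the grasp point (between the pads) lies 5 mm behind it; z points along the fingers, y is the line along which they close (so a half turn about z gives the same grasp; the last joint's range is limited). The gripper opens to 87 mm and grips with 3 to 60 N. Pads are 19 mm wide; open, the fingers measure 117 mm over their backs; the gripper's body (75 mm by 190 mm) begins 51 mm behind the grasp point.
Start: joints at [1.246, 0.321, -0.07, 1.45, 0.023, 1.371, -0.057], TCP at [0.216, -0.613, 0.2] pointing down, gripper open.
Joint ranges: [-2.86, 2.86], [-0.3, 2.09], [-1.38, 1.24], [0.06, 2.45], [-1.56, 4.7], [0.09, 2.05], [-2.69, 2.69]. Speed limits (rad/s): [2.57, 2.57, 3.14, 3.14, 3.14, 3.14, 3.14].

INTERFACE

Orientations are given as a rotation vector (axis times angle).
In Python, from bench import ctrl gives the robot as it stands.
- The arm moves only by the tool step_arm, never from a script. Its argument "commands" is a list of rows, each an object with "travel": the shift along the tool's x, y, z in m, a list of three; "turn": the turn, a rotation vector about the tool's x, y, z in degrees, a list of three. A call has 1 to 5 rows; each row is the pose to reach, as a shift and turn from the pose commanded when the call began, along the tool's axes at that moment; what a row does not reach only later rows make up. A row lasts 1/10 s, in which the tool goes at most 50 mm and 8.59 degrees, less where a joint would pass 70% of its speed; a pose out of reach is approached as far as the arm can. A call with a gripper value outside its range is refused whole. "gripper" is the opening, from 0 (shut) to 1 (fully open), set as the call begins (left out, the last holds). The fingers move at their own pace and stop on an object; "force" is the grip in N (left out, the last holds). Time passes only in rows, so rows that repeat a pose let the fingers close. It gives the time, the measured TCP pose, the force, the opening and the grip force at its end, in the units of the state.
- ctrl.get_state(): the state, without advancing time (a new reading comes with each control period).
- ctrl.get_image(name): name is "scene" or "top"; returns the picture (420x560x3 uint8, red, green, blue); there is no depth.
- ctrl.camera_model(name): a dict with "fx", "fy", "cx", "cy" (pixels), "R" (3x3) and "t" (3): a world point X has camera coordinates R X + t. Camera axes: x right, y down, z forward; pixel columns grow to the right and rows downward; lengths in m; the calibration is good to about 2 mm. A picture is of the moment at which its call begins. camera_model takes no time and is no camera call.
- ctrl.close_job(): hands the job in; it is judged then, once.
The state is a dict: "time": time; "joint_positions": joint angles; "qd": joint speeds; "joint_torque": joint torques, N m; "position": TCP position; "tool_rot": TCP orientation; "ft_force": force on the tool from outside, world axes, zero at the start; "torque": the same for the moment, N m; "grip_width": opening from 0.0 (shut) to 1.0 (fully open); "grip_force": force on a finger pad.
Only numpy, scipy, OpenCV 4.12 (cv2) and the standard library are available. Lean on these libraries where they do the work, as an engineer would, in place of code of your own. Each camera call takes 0.05 s, during which the arm holds its last target. There are 200 camera calls.

TASK

Put salt pucks from the tray into the open canister on the spring scale until its pointer comes to rest between the two gauge tabs. Then carry the nested pair of bamboo lids together (the inner lid's knob lifts both), seat the pair on the canister and let go. Finally lift the outer lid by its collar, alone and level, clear above the inner lid's knob, leaving the inner lid seated undisturbed; finish while still holding the outer lid up there, and leave the other things on the surface where they are.

Things in the scene. Friction and masses are not known exactly. Their poses are not given: they have to be found in the camera images.
- jar (a joint): Downward travel (m) of the aluminium canister on its spring scale: 0 top stop, 0.044 bottom stop; starts at 0.003 to 0.010, empty. Each puck adds 0.007, inner lid 0.007, outer lid 0.0084 (70 N/m, settles in 1 s). The thin black pointer strip at the canister's foot is between the two steel tabs of the gauge post at 0.012 to 0.021 (pucks only). One or two pucks are needed.
- jar_mouth (a point): Centre of the canister's open mouth at rim height, moving down with it; z up, x towards the gauge post (79 mm from the axis, well below the rim). Bore 100 mm, outside 108 mm, inner depth 70 mm; rim 170 mm above the surface less the travel. The canister only moves up and down; the grey scale body (140 x 130 x 50 mm) is fixed.
- puck0: White pressed-salt puck, upright cylinder 34 mm diameter, 26 mm high, 50 g; origin at the centre of its underside. Three alike stand in a row, 66 mm apart, on a fixed white tray (floor 4 mm thick, rim 10 mm high); any will do, spare ones stay.
- puck1: Salt puck, same as puck0.
- puck2: Salt puck, same as puck0.
- tray: Fixed white puck tray, 220 (its x) x 110 (its y) x 10 mm; origin at the centre of its underside. The row of pucks runs along its x; 38 mm is free on either side of the pucks along its y.
- inner_lid: Bamboo inner lid, 50 g; origin centre of underside, z up. Plug 94 mm diameter, 6 mm deep, tapered foot; flange 108 mm diameter, z 6 to 11 mm, rests on the canister rim (seated, origin 6 mm below rim). Central stem 16 mm diameter, then knob 22 mm diameter from z 34 to 58 mm. Starts on an 8 mm thick cork mat with the outer lid nested on it; lifting the knob carries both.
- outer_lid: Bamboo ring-shaped outer lid, 60 g, 120 mm diameter; origin centre of underside (skirt edge), z up. Its disc (z 4 to 9 mm) lies loosely on the inner lid's flange: nested, its origin is 7 mm above the inner lid's. Skirt play 3 mm. Central collar 42 mm outside, 32 mm bore, z 9 to 25 mm; the inner knob passes through it with 5 mm play and stands 26 mm above it.
- inhaler: Yellow inhaler, 80 mm tall, standing in a white slotted rack; bystander.
- crusher: Stainless pill crusher, 56 mm diameter, 68 mm tall; bystander.
- glass_jar: Round glass jar with a flat bamboo lid, 88 mm diameter, 91 mm tall; bystander.
- measuring_cup: Orange measuring cup, 68 mm diameter, 50 mm tall; bystander.
- organiser: Flat blue pill organiser, 150 x 34 x 25 mm; bystander.
Things that resemble listed ones, but are neither listed nor needed, are in the scene too. Leave any red look-alike of the puck0 alone.

How it is judged:
On the way, in this order (a step that is already met when the one before it is completed fails the run):
1. pucks alone bring the pointer to rest between the gauge tabs (value of joint jar between 0.012 and 0.021 m and velocity of joint jar between -0.006 and 0.006 m/s and horizontal distance between inner_lid and jar_mouth above 0.1 m), for 0.4 s.
2. the nested pair of lids is seated on the canister and let go (horizontal distance between inner_lid and jar_mouth below 0.006 m and z of inner_lid in the frame of jar_mouth between -0.01 and -0.003 m and angle between inner_lid's own z axis and vertical below 0.06 rad and z of outer_lid in the frame of inner_lid below 0.01 m and horizontal distance between outer_lid and inner_lid below 0.006 m and contact force between the fingers and inner_lid below 0.05 N and contact force between the fingers and outer_lid below 0.05 N), for 0.2 s.
At the end, for the whole second after the job is handed in: Fingers hold the outer lid still, level within 14 degrees, underside over 54 mm above the canister rim, off the inner lid. Inner lid untouched, seated: within 6 mm of the axis, origin 3 to 10 mm below the rim, tilt under 0.06 rad. Travel with pucks and inner lid 0.0185 to 0.0285 (horizontal distance between inner_lid and jar_mouth below 0.006 m and z of inner_lid in the frame of jar_mouth between -0.01 and -0.003 m and angle between inner_lid's own z axis and vertical below 0.06 rad and z of outer_lid in the frame of jar_mouth above 0.054 m and angle between outer_lid's own z axis and vertical below 0.25 rad and contact force between the fingers and outer_lid above 0.5 N and contact force between each of outer_lid, the fingers and inner_lid below 0.05 N and linear speed of inner_lid below 0.02 m/s and linear speed of outer_lid below 0.03 m/s and value of joint jar between 0.0185 and 0.0285 m); the arm keeps its last pose, push and grip.
It fails at once if the outer lid is taken off the inner lid before the pair is on the canister (horizontal distance between inner_lid and jar_mouth above 0.03 m and z of outer_lid in the frame of inner_lid above 0.02 m).
It fails at once if the inner lid is lifted or tipped off its seat while the outer lid is being taken off (horizontal distance between inner_lid and jar_mouth below 0.03 m and z of outer_lid in the frame of inner_lid above 0.02 m and (z of inner_lid in the frame of jar_mouth above 0 m or angle between inner_lid's own z axis and vertical above 0.1 rad)).
It fails at once if a bystander is moved over 30 mm or knocked over (distance of any of inhaler, crusher, glass_jar, measuring_cup, organiser from where it was at the start of the episode above 0.03 m or angle between any of inhaler, crusher, glass_jar, measuring_cup, organiser's own z axis and vertical above 0.5 rad).
It also fails if it takes over 72 s, if anything falls off the work surface, if the arm or the gripper's body presses on something with over 40 N, if the wrist force passes 120 N, or if a joint passes its speed limit or range.

## Working session

There is one attempt and no reset: what is moved stays moved. The work goes in short steps, Python scripts to look and compute and a tool call to move; the robot and the scene stay as the last step left them, time stands still between calls to the robot, and variables do not carry over. Pictures are saved under pics/ and viewed, at most 10 in all, crops included, and the job is handed in when it is done.

Besides the shell and the picture viewer there is one more tool, called after "Request:" as name([rows], argument=value, ...), one row to a line, values as JSON. step_arm: Moves the arm, as the interface text tells. Its arguments: {"type":"object","properties":{"commands":{"type":"array"},"gripper":{"type":"number"},"force":{"type":"number"}},"required":["commands"]}

```bash
ls; mkdir -p pics; python3 - <<'E'
from bench import ctrl
import cv2,numpy as np
for n in("scene","top"):
    im=ctrl.get_image(n); cv2.imwrite(f"pics/{n}0.png",im[:,:,::-1])
    m=ctrl.camera_model(n); print(n,m["fx"],m["cx"],m["cy"],np.round(m["R"],3).tolist(),np.round(m["t"],3))
print(ctrl.get_state())
E
```

```text
pics
scene 393.4612676467474 280.5378309165944 201.4844389344988 [[0.628, 0.778, -0.004], [0.477, -0.389, -0.788], [-0.615, 0.493, -0.615]] [-0.323 -0.193  1.316]
top 387.75280703888126 276.3481685361454 211.56594074347356 [[0.006, -1.0, 0.01], [-0.989, -0.007, -0.145], [0.145, -0.009, -0.989]] [-0.062  0.582  1.114]
{'time': 0.1, 'joint_positions': array([ 1.24610576,  0.32174202, -0.07010911,  1.45153067,  0.02260426,
        1.37080225, -0.05691315]), 'qd': array([-2.29810775e-03, -6.59132266e-04, -1.12708710e-03, -3.65618886e-03,
        1.23804649e-03,  6.62660530e-05, -1.07332201e-03]), 'joint_torque': array([-9.38306366e-04, -4.92573881e+01, -4.06355727e-01, -3.13402390e+01,
       -6.41376944e-02,  3.94819316e-02,  5.38164227e-05]), 'position': array([ 0.21581609, -0.61256878,  0.19868677]), 'tool_rot': array([-3.09498679e+00, -5.29409909e-01,  5.85582225e-04]), 'ft_force': array([ 0.17128601, -0.19683228, -0.32504651]), 'torque': array([ 0.05778577, -0.02693415,  0.01347305]), 'grip_force': 0.0, 'grip_width': 0.9995273921512349}
```

View pics/top0.png

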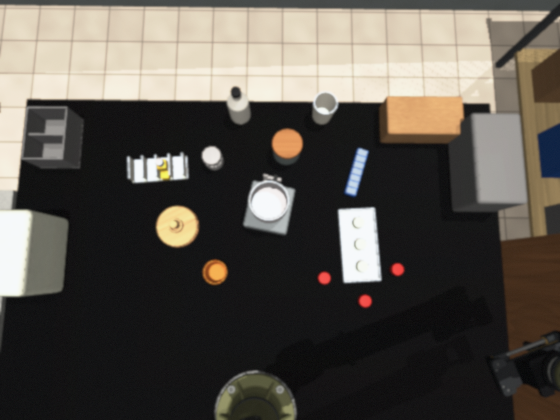

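View pics/scene0.png

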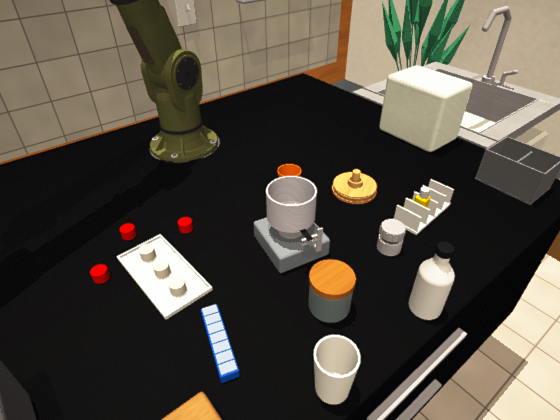

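Top view: canister at about (269,202), its gauge post at (272,178). The nested lids are at (177,226). The white tray holds pucks at about (358,222), (360,244) and (361,266). Three red look-alikes at (324,278), (365,301) and (397,269) are to be avoided. The bamboo-lidded glass jar at (287,145) is a bystander, not the lids. I'll confirm this in one enlarged crop and measure.

```bash
cat > h.py <<'E'
from bench import ctrl
import cv2,numpy as np
from scipy.spatial.transform import Rotation as Rn
def ray(n,uv,z):
    m=ctrl.camera_model(n);R=np.array(m["R"]);t=np.array(m["t"])
    c=-R.T@t; d=R.T@np.array([(uv[0]-m["cx"])/m["fx"],(uv[1]-m["cy"])/m["fy"],1])
    return c+d*(z-c[2])/d[2]
def proj(n,X):
    m=ctrl.camera_model(n);p=np.array(m["R"])@np.array(X)+np.array(m["t"])
    return np.array([m["fx"]*p[0]/p[2]+m["cx"],m["fy"]*p[1]/p[2]+m["cy"]])
def rel(target,yaw=None):
    """shift in tool axes from measured pose to world target; yaw error"""
    s=ctrl.get_state();T=Rn.from_rotvec(s["tool_rot"])
    return T.inv().apply(np.array(target)-s["position"])
E
python3 - <<'E'
from h import *
a=cv2.imread("pics/top0.png"); b=cv2.imread("pics/scene0.png")
c1=cv2.resize(a[150:295,145:405],None,fx=3,fy=3,interpolation=cv2.INTER_CUBIC)
c2=cv2.resize(b[160:280,240:440],None,fx=2.0*1.3,fy=1.3*2,interpolation=cv2.INTER_CUBIC)
o=np.zeros((600,800,3),np.uint8);o[:435,:780]=c1
c2=cv2.resize(b[210:260,290:340],(160,160),interpolation=cv2.INTER_CUBIC);o[438:598,:160]=c2
c3=cv2.resize(b[230:310,110:220],(220,160),interpolation=cv2.INTER_CUBIC);o[438:598,170:390]=c3
c4=cv2.resize(b[160:210,325:385],(192,160),interpolation=cv2.INTER_CUBIC);o[438:598,400:592]=c4
cv2.imwrite("pics/crop1.png",o)
s=ctrl.get_state();print(Rn.from_rotvec(s["tool_rot"]).as_matrix().round(3))
for n,uv,z in [("top",(357.5,222.5),.03),("top",(360,244),.03),("top",(361.5,266.5),.03),("top",(268.5,201.5),.165),("top",(177.5,226),.028)]:print(uv,ray(n,uv,z).round(4))
E
```

```text
[[ 0.943  0.332 -0.001]
 [ 0.332 -0.943  0.002]
 [-0.    -0.002 -1.   ]]
(357.5, 222.5) [ 0.5523 -0.303   0.03  ]
(360, 244) [ 0.4877 -0.3089  0.03  ]
(361.5, 266.5) [ 0.4212 -0.3117  0.03  ]
(268.5, 201.5) [ 0.591  -0.0361  0.165 ]
(177.5, 226) [0.5382 0.2376 0.028 ]
```

View pics/crop1.png

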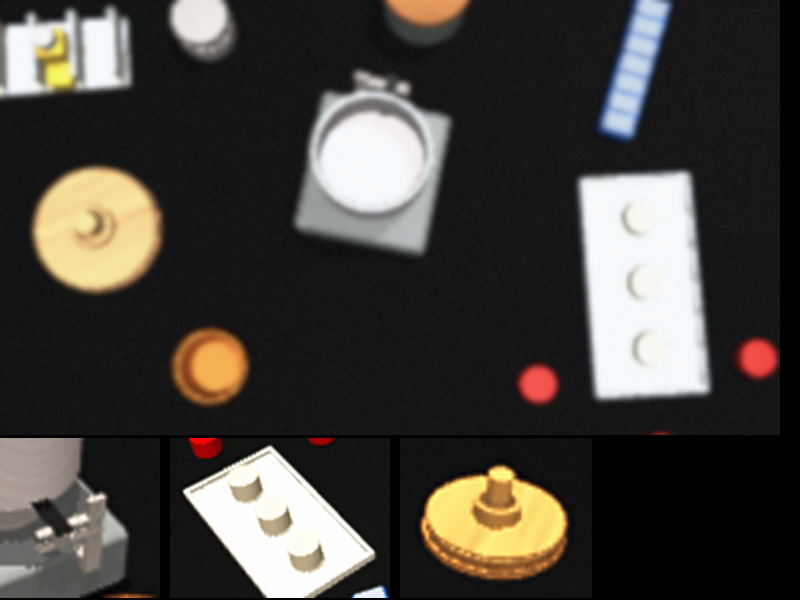

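The crop confirms it: a white tray with three cream pucks, red pucks outside the tray, the nested bamboo pair with its knob, and the canister with a black pointer beside the tabs. Next come the sub-pixel fits.

```bash
cat >> h.py <<'E'
from scipy.optimize import least_squares
def circ(n,c,r,k=72):
    a=np.linspace(0,2*np.pi,k,endpoint=False)
    return np.array([proj(n,(c[0]+r*np.cos(t),c[1]+r*np.sin(t),c[2])) for t in a])
def fitcirc(n,im,c0,r,z,rng=4):
    """fit world circle centre: maximise radial image gradient along projected circle"""
    g=cv2.GaussianBlur(im.astype(np.float32).sum(2),(0,0),.7)
    s=lambda P:cv2.remap(g,P[:,0].astype(np.float32)[None],P[:,1].astype(np.float32)[None],cv2.INTER_LINEAR)[0]
    best=[]
    for dx in np.arange(-.012,.0121,.001):
        for dy in np.arange(-.012,.0121,.001):
            c=(c0[0]+dx,c0[1]+dy,z)
            v=np.clip(s(circ(n,c,r-.004))-s(circ(n,c,r+.004)),0,250).mean()
            best.append((v,c[0],c[1]))
    best=np.array(sorted(best)[::-1][:8]);return best[:,1:].mean(0).round(4),best[0,0].round(1)
E
python3 - <<'E'
from h import *
A={n:cv2.imread(f"pics/{n}0.png") for n in("top","scene")}
for n in A:
    print(n,"lid",fitcirc(n,A[n],(.538,.2376),.060,.024),"rim",[fitcirc(n,A[n],(.591,-.036),.054,z) for z in (.160,.165)])
    for c in[(.5523,-.303),(.4877,-.3089),(.4212,-.3117)]:print(fitcirc(n,A[n],c,.017,.030))
P=[ray("top",(145+x/3,150+y/3),.01) for x,y in[(580,178),(690,173),(709,391),(596,398)]]
print(np.mean(P,0),P)
for T in [(.55,-.304,.12)]:print(rel(T))
E
```

```text
Traceback (most recent call last):
  File "h.py", line 27, in fitcirc
    v=np.clip(s(circ(n,c,r-.004))-s(circ(n,c,r+.004)),0,250).mean()
                                    ~~~~^^^^^^^^^^^^
  File "h.py", line 18, in circ
    return np.array([proj(n,(c[0]+r*np.cos(t),c[1]+r*np.sin(t),c[2])) for t in a])
                     ~~~~^^^^^^^^^^^^^^^^^^^^^^^^^^^^^^^^^^^^^^^^^^^^
  File "h.py", line 9, in proj
    m=ctrl.camera_model(n);p=np.array(m["R"])@np.array(X)+np.array(m["t"])
ValueError: time passes only in moves, steps and waits
```

```bash
sed -i 's/ctrl.camera_model(n)/CM(n)/; ' h.py; sed -i '3a import functools\nCM=functools.lru_cache(None)(lambda n:ctrl.camera_model(n))' h.py
python3 - <<'E'
from h import *
A={n:cv2.imread(f"pics/{n}0.png") for n in("top","scene")}
for n in A:
    print(n,"lid",fitcirc(n,A[n],(.538,.2376),.060,.024),"rim",[fitcirc(n,A[n],(.591,-.036),.054,z) for z in (.160,.165)])
    for c in[(.5523,-.303),(.4877,-.3089),(.4212,-.3117)]:print(fitcirc(n,A[n],c,.017,.030))
P=[ray("top",(145+x/3,150+y/3),.01) for x,y in[(580,178),(690,173),(709,391),(596,398)]]
print(np.mean(P,0),P)
for T in [(.55,-.304,.12)]:print(rel(T))
E
```

```text
top lid (array([0.539 , 0.2405]), np.float64(250.0)) rim [(array([ 0.5978, -0.0357]), np.float64(183.7)), (array([ 0.597, -0.036]), np.float64(188.3))]
(array([ 0.5553, -0.3095]), np.float64(32.7))
(array([ 0.4885, -0.3136]), np.float64(30.6))
(array([ 0.4226, -0.3174]), np.float64(32.7))
scene lid (array([0.5396, 0.2428]), np.float64(212.1)) rim [(array([ 0.5911, -0.0331]), np.float64(224.9)), (array([ 0.596 , -0.0375]), np.float64(233.8))]
(array([ 0.5512, -0.3072]), np.float64(73.2))
(array([ 0.4842, -0.3114]), np.float64(81.9))
(array([ 0.4182, -0.3142]), np.float64(124.4))
[ 0.48742715 -0.31206373  0.01      ] [array([ 0.5950461 , -0.24935883,  0.01      ]), array([ 0.60107266, -0.36263364,  0.01      ]), array([ 0.38054537, -0.37478772,  0.01      ]), array([ 0.37304449, -0.26147474,  0.01      ])]
[ 0.41775368 -0.17981462  0.07895412]
```

Request:
step_arm([
  {"travel": [0.045,-0.0188,0],"turn": [0,0,4]},
  {"travel": [0.09,-0.0375,0],"turn": [0,0,8]},
  {"travel": [0.135,-0.056,0],"turn": [0,0,12]},
  {"travel": [0.18,-0.075,0],"turn": [0,0,16]},
  {"travel": [0.21,-0.0875,0],"turn": [0,0,16]},
], gripper=0.68, force=15)

```text
time: 0.6
position: [0.3882, -0.457, 0.1994]
tool_rot: [-3.139, -0.098, -0.001]
ft_force: [0.4, -0.5, 0.7]
grip_width: 0.702
grip_force: 0.0
```

```bash
cat > r.py <<'E'
from h import *
import sys
s=ctrl.get_state();T=Rn.from_rotvec(s["tool_rot"]);x=T.as_matrix()[:,0];z=T.as_matrix()[:,2]
print("t",s["time"],"p",s["position"].round(4),"yaw",np.degrees(np.arctan2(x[1],x[0])).round(2),"tilt",z.round(3),"q",s["joint_positions"].round(2),"F",s["ft_force"].round(2),"g",round(s["grip_width"],3),round(s["grip_force"],2))
for a in sys.argv[1:]:print(a,rel(eval(a)).round(4))
E
python3 r.py .5535,-.308,.08 .5535,-.308,.025
```

```text
t 0.6 p [ 0.3882 -0.457   0.1994] yaw 3.57 tilt [ 0.001  0.002 -1.   ] q [ 0.97  0.22 -0.17  1.58  0.04  1.35 -0.71] F [ 0.36 -0.55  0.71] g 0.702 0.0
.5535,-.308,.08 [ 0.1741 -0.1382  0.1198]
.5535,-.308,.025 [ 0.174  -0.1381  0.1748]
```

Request:
step_arm([
  {"travel": [0.035,-0.028,0]},
  {"travel": [0.07,-0.056,0]},
  {"travel": [0.105,-0.084,0.02]},
  {"travel": [0.14,-0.112,0.06]},
  {"travel": [0.174,-0.138,0.1]},
])

```text
$.commands[0]: bad value
```

Request:
step_arm([
  {"travel": [0.0,0.0,0]},
  {"travel": [0.0,0.0,0]},
])

```text
$.commands[0]: bad value
```

```bash
python3 r.py .5535,-.308,.025
```

```text
t 0.6 p [ 0.3882 -0.457   0.1994] yaw 3.57 tilt [ 0.001  0.002 -1.   ] q [ 0.97  0.22 -0.17  1.58  0.04  1.35 -0.71] F [ 0.36 -0.55  0.71] g 0.702 0.0
.5535,-.308,.025 [ 0.174  -0.1381  0.1748]
```

Turn must be included in every row.

Request:
step_arm([
  {"travel": [0.035,-0.028,0],"turn": [0,0,0]},
  {"travel": [0.07,-0.056,0],"turn": [0,0,0]},
  {"travel": [0.105,-0.084,0.02],"turn": [0,0,0]},
  {"travel": [0.14,-0.112,0.06],"turn": [0,0,0]},
  {"travel": [0.174,-0.138,0.1],"turn": [0,0,0]},
])

```text
time: 1.1
position: [0.5417, -0.3202, 0.1118]
tool_rot: [3.139, 0.095, 0.002]
ft_force: [1.0, -0.1, -0.4]
grip_width: 0.682
grip_force: 0.0
```

Request:
step_arm([
  {"travel": [0.0,0.0,0],"turn": [0,0,0]},
  {"travel": [0.0,0.0,0],"turn": [0,0,0]},
  {"travel": [0.0,0.0,0],"turn": [0,0,0]},
])

```text
time: 1.4
position: [0.5396, -0.3234, 0.113]
tool_rot: [3.139, 0.091, 0.0]
ft_force: [-0.9, -1.2, 0.3]
grip_width: 0.686
grip_force: 0.0
```

```bash
python3 r.py .5535,-.308,.025
```

```text
t 1.4 p [ 0.5396 -0.3234  0.113 ] yaw 3.31 tilt [ 0.    -0.001 -1.   ] q [ 0.72  0.34 -0.28  1.61  0.1   1.2  -1.09] F [-0.87 -1.19  0.26] g 0.686 0.0
.5535,-.308,.025 [ 0.0148 -0.0147  0.0879]
```

Request:
step_arm([
  {"travel": [0.015,-0.015,0.0],"turn": [0,0,0]},
  {"travel": [0.015,-0.015,0.02],"turn": [0,0,0]},
  {"travel": [0.015,-0.015,0.03],"turn": [0,0,0]},
  {"travel": [0.015,-0.015,0.04],"turn": [0,0,0]},
  {"travel": [0.015,-0.015,0.04],"turn": [0,0,0]},
])

```text
time: 1.9
position: [0.5525, -0.3068, 0.0711]
tool_rot: [-3.14, -0.09, 0.004]
ft_force: [-0.1, -0.7, 0.4]
grip_width: 0.682
grip_force: 0.0
```

```bash
python3 r.py .5535,-.308,.025; python3 - <<'E'
from h import *
im=ctrl.get_image("scene")[:,:,::-1]; cv2.imwrite("pics/s1.png",cv2.resize(im[190:330,80:280],(800,560),interpolation=cv2.INTER_CUBIC))
E
```

```text
t 1.9 p [ 0.5525 -0.3068  0.0711] yaw 3.29 tilt [-0.002  0.    -1.   ] q [ 0.69  0.39 -0.28  1.64  0.12  1.13 -1.13] F [-0.14 -0.65  0.35] g 0.682 0.0
.5535,-.308,.025 [0.0011 0.0012 0.0461]
```

View pics/s1.png

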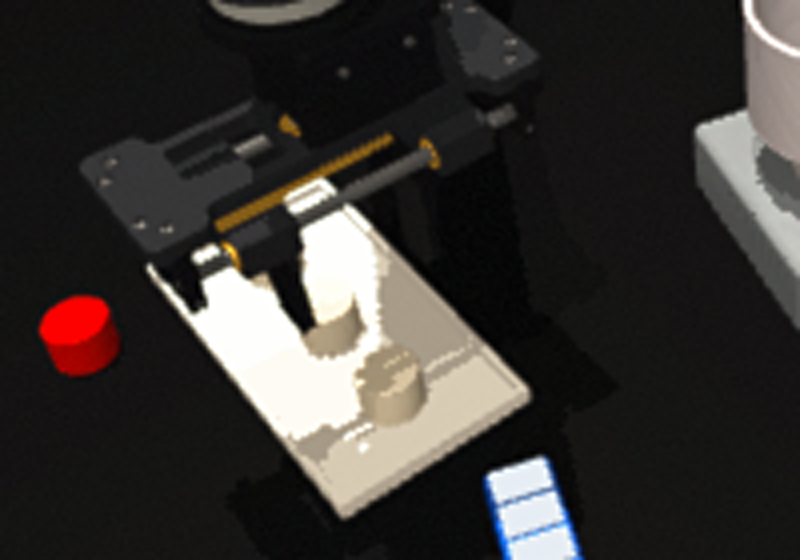

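```bash
python3 - <<'E'
from h import *
p=np.array([.5525,-.3068,.0571])
for d in(-.03,-.045,.03,.045):print(d,((proj("scene",p+[-.06*d,d,0])-[80,190])*4).round())
print(((proj("scene",(.5535,-.308,.03))-[80,190])*4).round())
E
```

```text
-0.03 [320. 365.]
-0.045 [292. 382.]
0.03 [426. 304.]
0.045 [451. 289.]
[382. 372.]
```

The crop shows the far-end puck at about (390,385), with the gripper above it. I'll descend slowly and check the force.

Request:
step_arm([
  {"travel": [0.001,0.001,0.015],"turn": [0,0,0]},
  {"travel": [0.001,0.001,0.025],"turn": [0,0,0]},
  {"travel": [0.001,0.001,0.035],"turn": [0,0,0]},
  {"travel": [0.001,0.001,0.046],"turn": [0,0,0]},
  {"travel": [0.001,0.001,0.046],"turn": [0,0,0]},
])

```text
time: 2.45
position: [0.5538, -0.3059, 0.0239]
tool_rot: [-3.138, -0.094, 0.005]
ft_force: [-0.4, -0.5, 0.1]
grip_width: 0.679
grip_force: 0.0
```

Request:
step_arm([
  {"travel": [0,0,0],"turn": [0,0,0]},
  {"travel": [0,0,0],"turn": [0,0,0]},
  {"travel": [0,0,0],"turn": [0,0,0]},
  {"travel": [0,0,0],"turn": [0,0,0]},
], gripper=0.2, force=15)

```text
time: 2.85
position: [0.5556, -0.3069, 0.0269]
tool_rot: [3.14, 0.093, 0.001]
ft_force: [-0.0, 0.8, -0.2]
grip_width: 0.398
grip_force: 0.0
```

```bash
python3 r.py .5535,-.308,.025
```

```text
t 2.85 p [ 0.5556 -0.3069  0.0269] yaw 3.41 tilt [ 0.001 -0.001 -1.   ] q [ 0.69  0.44 -0.28  1.67  0.13  1.05 -1.15] F [-0.03  0.81 -0.23] g 0.398 0.0
.5535,-.308,.025 [-0.0022  0.001   0.0019]
```

Request:
step_arm([
  {"travel": [0,0,0],"turn": [0,0,0]},
  {"travel": [0,0,-0.04],"turn": [0,0,0]},
  {"travel": [0,0,-0.085],"turn": [0,0,0]},
  {"travel": [0,0,-0.13],"turn": [0,0,0]},
  {"travel": [0,0,-0.175],"turn": [0,0,0]},
])

```text
time: 3.35
position: [0.5551, -0.3066, 0.2033]
tool_rot: [3.14, 0.094, 0.0]
ft_force: [0.7, -0.8, -0.1]
grip_width: 0.202
grip_force: 0.0
```

Request:
step_arm([
  {"travel": [0.008,-0.045,-0.02],"turn": [0,0,0]},
  {"travel": [0.016,-0.09,-0.02],"turn": [0,0,0]},
  {"travel": [0.024,-0.135,-0.02],"turn": [0,0,0]},
  {"travel": [0.032,-0.18,-0.02],"turn": [0,0,0]},
  {"travel": [0.035,-0.225,-0.02],"turn": [0,0,0]},
])

```text
time: 3.85
position: [0.5771, -0.0781, 0.2216]
tool_rot: [3.14, 0.094, 0.002]
ft_force: [0.7, 0.0, 0.8]
grip_width: 0.203
grip_force: 0.0
```

```bash
python3 r.py .5785,-.038,.21
```

```text
t 3.85 p [ 0.5771 -0.0781  0.2216] yaw 3.42 tilt [ 0.001 -0.    -1.   ] q [ 0.46  0.19 -0.43  1.58  0.08  1.38 -1.49] F [0.67 0.01 0.78] g 0.203 0.0
.5785,-.038,.21 [ 0.0038 -0.0399  0.0116]
```

The fingers closed to 0.2, so nothing is held. I need to look.

```bash
python3 - <<'E'
from h import *
a=ctrl.get_image("scene")[:,:,::-1];b=ctrl.get_image("top")[:,:,::-1]
cv2.imwrite("pics/s2f.png",a);cv2.imwrite("pics/t2f.png",b)
o=np.zeros((600,800,3),np.uint8)
o[:,:400]=cv2.resize(a[190:340,90:190],(400,600),interpolation=cv2.INTER_CUBIC)
o[:,400:]=cv2.resize(b[180:330,310:410],(400,600),interpolation=cv2.INTER_CUBIC)
for k,X in enumerate([(.5535,-.308,.03),(.487,-.312,.03),(.4205,-.316,.03)]):
    for n,off in(("scene",(90,190)),("top",(310,180))):
        P=((circ(n,X,.017)-off)*4).astype(int)+[0 if n=="scene" else 400,0]
        cv2.polylines(o,[P],True,(0,255,0),1)
cv2.imwrite("pics/c2.png",o)
E
```

```text
(no output)
```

View pics/c2.png

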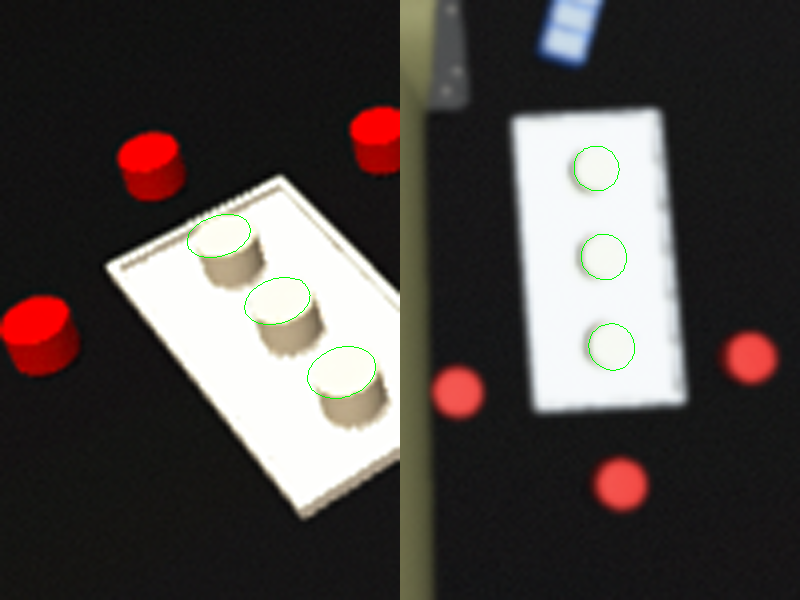

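The pucks haven't moved and the circles fit them, so the fingers must have closed beside or above the puck. I'll check the fingertip projection against the picture at the current pose.

```bash
python3 - <<'E'
from h import *
s=ctrl.get_state();p=s["position"];M=Rn.from_rotvec(s["tool_rot"]).as_matrix()
o=np.zeros((560,800,3),np.uint8)
for i,n in enumerate(("scene","top")):
    a=cv2.imread(f"pics/{n[0]}2f.png")
    q=proj(n,p+.014*M[:,2]);x0=int(np.clip(q[0]-50,0,460));y0=int(np.clip(q[1]-70,0,280))
    c=cv2.resize(a[y0:y0+140,x0:x0+100],(400,560),interpolation=cv2.INTER_CUBIC)
    for d,col in((0,(0,0,255)),(.014,(0,255,0)),(-.056,(255,0,0))):
        for w in(-.009,.009):
            u=(proj(n,p+d*M[:,2]+w*M[:,1])-[x0,y0])*4;cv2.circle(c,tuple(int(v) for v in u),3,col,1)
    o[:,i*400:i*400+400]=c
cv2.imwrite("pics/c3.png",o)
E
```

```text
(no output)
```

View pics/c3.png

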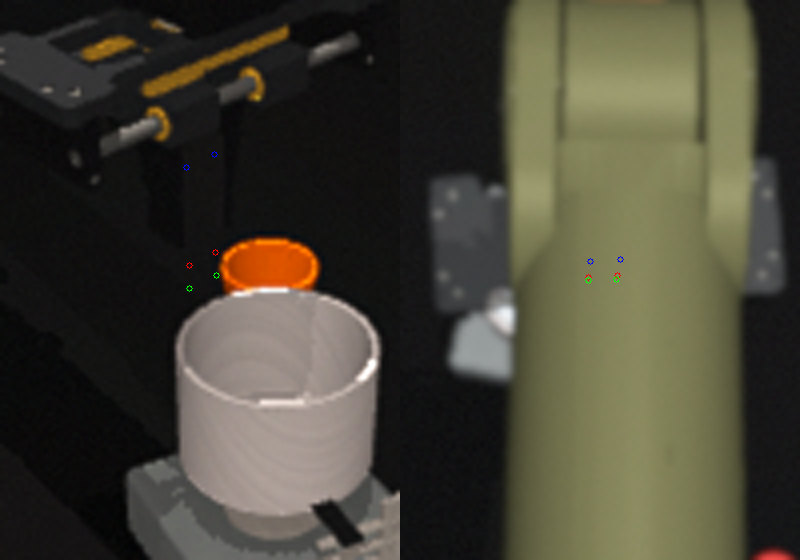

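```bash
python3 - <<'E'
from h import *
a=cv2.imread("pics/s2f.png")
s=ctrl.get_state();p=s["position"];M=Rn.from_rotvec(s["tool_rot"]).as_matrix()
y0,x0=190,220
c=a[y0:y0+100,x0:x0+120].astype(float);c=np.clip(255*(c/255)**.35,0,255).astype(np.uint8)
c=cv2.resize(c,(720,600),interpolation=cv2.INTER_CUBIC)
q=proj("scene",p+.014*M[:,2]);print(q)
x0=int(q[0]-60);y0=int(q[1]-65)
c=a[y0:y0+100,x0:x0+120].astype(float);c=np.clip(255*(c/255)**.35,0,255).astype(np.uint8)
c=cv2.resize(c,(720,600),interpolation=cv2.INTER_CUBIC)
for d,col in((0,(0,0,255)),(.014,(0,255,0)),(-.056,(255,0,0))):
  for w in(-.009,.009,-.024,.024):
    u=(proj("scene",p+d*M[:,2]+w*M[:,1])-[x0,y0])*6;cv2.circle(c,tuple(int(v) for v in u),3,col,1)
cv2.imwrite("pics/c4.png",c)
E
```

```text
[272.7998623  174.49814762]
```

View pics/c4.png

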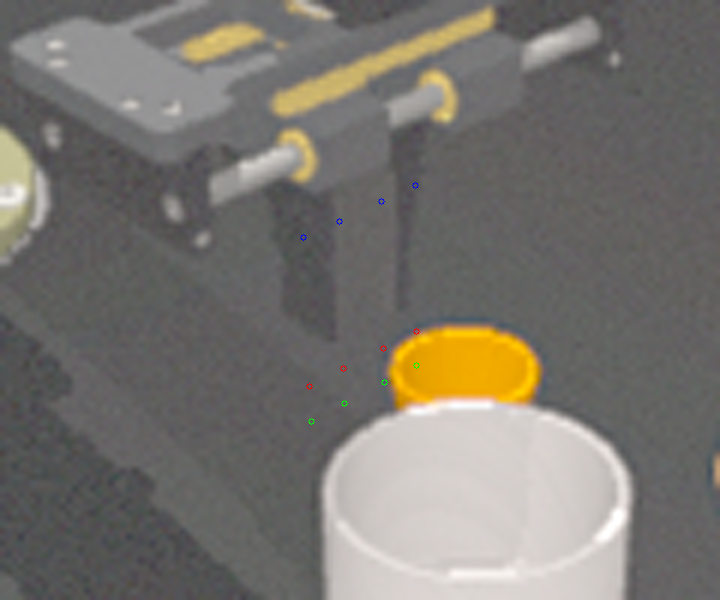

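The gamma crop shows dark fingertips ending at about (335,340), where the state predicts (344,403). They sit roughly 30 mm higher than the TCP reading implies, so the first closing was above the puck. I'll go back and descend while watching the force.

Request:
step_arm([
  {"travel": [-0.008,0.045,0.0],"turn": [0,0,0]},
  {"travel": [-0.016,0.09,0.0],"turn": [0,0,0]},
  {"travel": [-0.024,0.135,0.0],"turn": [0,0,0]},
  {"travel": [-0.032,0.18,0.0],"turn": [0,0,0]},
  {"travel": [-0.036,0.225,0.0],"turn": [0,0,0]},
], gripper=0.7)

```text
time: 4.45
position: [0.5534, -0.309, 0.2218]
tool_rot: [3.139, 0.093, 0.0]
ft_force: [0.7, -0.9, 0.5]
grip_width: 0.568
grip_force: 0.0
```

Request:
step_arm([
  {"travel": [0.0,0.002,0.04],"turn": [0,0,0]},
  {"travel": [0.0,0.002,0.08],"turn": [0,0,0]},
  {"travel": [0.0,0.002,0.12],"turn": [0,0,0]},
  {"travel": [0.0,0.002,0.16],"turn": [0,0,0]},
  {"travel": [0.0,0.002,0.16],"turn": [0,0,0]},
])

```text
time: 4.95
position: [0.5496, -0.3068, 0.0551]
tool_rot: [-3.134, -0.093, 0.016]
ft_force: [-0.6, 0.5, -0.9]
grip_width: 0.699
grip_force: 0.0
```

```bash
python3 r.py .5535,-.308,.03; python3 - <<'E'
from h import *
for n in("scene","top"):cv2.imwrite(f"pics/{n}_hov.png",ctrl.get_image(n)[:,:,::-1])
E
```

```text
t 4.95 p [ 0.5496 -0.3068  0.0551] yaw 3.41 tilt [-0.01   0.006 -1.   ] q [ 0.69  0.41 -0.28  1.65  0.12  1.11 -1.13] F [-0.6   0.49 -0.85] g 0.699 0.0
.5535,-.308,.03 [0.0041 0.0016 0.0251]
```

Request:
step_arm([
  {"travel": [0.002,0.001,0.02],"turn": [0,0,0]},
  {"travel": [0.002,0.001,0.03],"turn": [0,0,0]},
  {"travel": [0.002,0.001,0.035],"turn": [0,0,0]},
  {"travel": [0.002,0.001,0.042],"turn": [0,0,0]},
  {"travel": [0.002,0.001,0.042],"turn": [0,0,0]},
])

```text
time: 5.55
position: [0.5562, -0.3096, 0.0192]
tool_rot: [-3.14, -0.094, 0.001]
ft_force: [0.3, 0.3, -0.4]
grip_width: 0.697
grip_force: 0.0
```

```bash
python3 r.py .5535,-.308,.0; python3 - <<'E'
from h import *
a=ctrl.get_image("scene")[:,:,::-1];cv2.imwrite("pics/low.png",a)
c=np.clip(255*(a[225:325,110:230]/255.)**.5,0,255).astype(np.uint8)
c=cv2.resize(c,(720,600),interpolation=cv2.INTER_CUBIC)
s=ctrl.get_state();p=s["position"];M=Rn.from_rotvec(s["tool_rot"]).as_matrix()
for d,col in((0,(0,0,255)),(.014,(0,255,0))):
  for w in(-.03,-.045,.03,.045):
    u=(proj("scene",p+d*M[:,2]+w*M[:,1])-[110,225])*6;cv2.circle(c,tuple(int(v) for v in u),3,col,1)
cv2.imwrite("pics/c5.png",c)
E
```

```text
t 5.55 p [ 0.5562 -0.3096  0.0192] yaw 3.41 tilt [-0.  0. -1.] q [ 0.68  0.45 -0.27  1.67  0.14  1.04 -1.14] F [ 0.35  0.3  -0.42] g 0.697 0.0
.5535,-.308,.0 [-0.0026 -0.0017  0.0192]
```

View pics/c5.png

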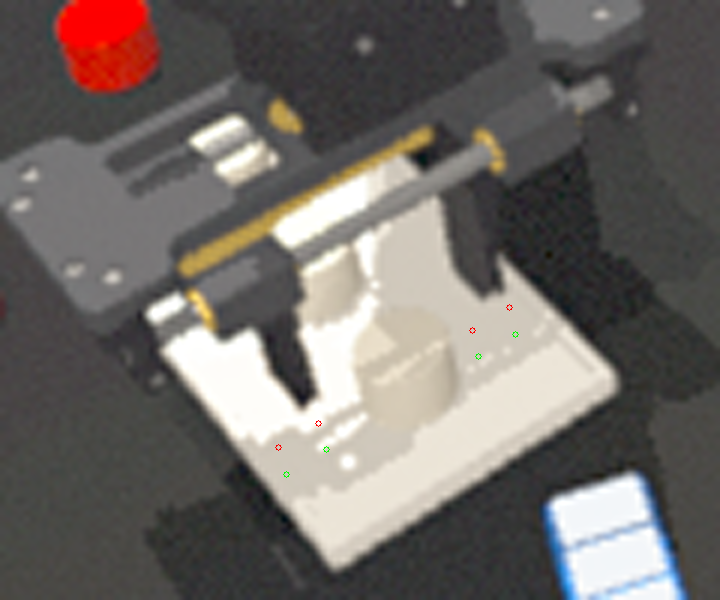

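The tips are at (305,408) and (490,297) against the predicted (306,462) and (497,345). The real fingertips are therefore about 20 mm higher than predicted, straddling the puck near its top. I'll go 12 mm lower, then close.

Request:
step_arm([
  {"travel": [0,0,0.004],"turn": [0,0,0]},
  {"travel": [0,0,0.008],"turn": [0,0,0]},
  {"travel": [0,0,0.012],"turn": [0,0,0]},
  {"travel": [0,0,0.012],"turn": [0,0,0]},
])

```text
time: 6.0
position: [0.5559, -0.3094, 0.0065]
tool_rot: [-3.14, -0.094, 0.002]
ft_force: [-1.0, 0.3, -1.0]
grip_width: 0.699
grip_force: 0.0
```

Request:
step_arm([
  {"travel": [0,0,0],"turn": [0,0,0]},
  {"travel": [0,0,0],"turn": [0,0,0]},
  {"travel": [0,0,0],"turn": [0,0,0]},
  {"travel": [0,0,0],"turn": [0,0,0]},
  {"travel": [0,0,0],"turn": [0,0,0]},
], gripper=0.3, force=12)

```text
time: 6.5
position: [0.5567, -0.3093, 0.0076]
tool_rot: [-3.14, -0.094, -0.001]
ft_force: [-0.3, 1.1, 0.9]
grip_width: 0.348
grip_force: 0.7
```

Request:
step_arm([
  {"travel": [0,0,0],"turn": [0,0,0]},
  {"travel": [0,0,0],"turn": [0,0,0]},
  {"travel": [0,0,0],"turn": [0,0,0]},
])

```text
time: 6.8
position: [0.5568, -0.3092, 0.0076]
tool_rot: [-3.14, -0.094, -0.001]
ft_force: [0.3, 1.2, 2.4]
grip_width: 0.304
grip_force: 1.3
```

```bash
python3 r.py
```

```text
t 6.8 p [ 0.5568 -0.3092  0.0076] yaw 3.43 tilt [ 0.  0. -1.] q [ 0.68  0.46 -0.27  1.68  0.14  1.02 -1.15] F [0.27 1.19 2.35] g 0.304 1.28
```

```bash
python3 - <<'E'
from h import *
s=ctrl.get_state();p=s["position"];M=Rn.from_rotvec(s["tool_rot"]).as_matrix()
o=np.zeros((600,800,3),np.uint8)
for i,(n,f) in enumerate((("scene",None),("top",None))):
    a=ctrl.get_image(n)[:,:,::-1];cv2.imwrite(f"pics/{n}_cl.png",a)
    q=proj(n,p);x0=int(q[0]-45);y0=int(q[1]-75)
    c=np.clip(255*(a[y0:y0+150,x0:x0+100]/255.)**.5,0,255).astype(np.uint8)
    c=cv2.resize(c,(400,600),interpolation=cv2.INTER_CUBIC)
    for w in(-.0131,.0131):
        u=(proj(n,p+.014*M[:,2]+w*M[:,1])-[x0,y0])*4;cv2.circle(c,tuple(int(v) for v in u),3,(0,200,0),1)
    P=((circ(n,(.5535,-.308,.03),.017)-[x0,y0])*4).astype(int);cv2.polylines(c,[P],True,(0,0,255),1)
    o[:,400*i:400*i+400]=c
cv2.imwrite("pics/c6.png",o)
E
```

View pics/c6.png

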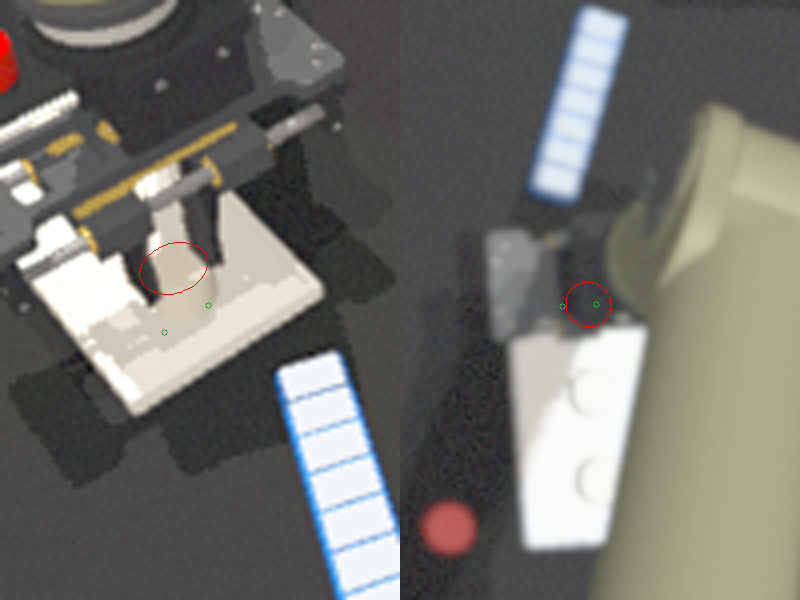

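Request:
step_arm([
  {"travel": [0,0,0],"turn": [0,0,0]},
  {"travel": [0,0,0],"turn": [0,0,0]},
  {"travel": [0,0,0],"turn": [0,0,0]},
  {"travel": [0,0,0],"turn": [0,0,0]},
  {"travel": [0,0,0],"turn": [0,0,0]},
], gripper=0.0, force=12)

```text
time: 7.4
position: [0.5566, -0.3103, 0.0076]
tool_rot: [3.139, 0.093, 0.001]
ft_force: [0.9, 0.4, 4.5]
grip_width: 0.016
grip_force: 2.0
```

```bash
python3 r.py; python3 - <<'E'
from h import *
# ellipse of puck top / fit circle in scene for puck z .03
a=ctrl.get_image("scene")[:,:,::-1];cv2.imwrite("pics/scene_cl2.png",a)
b=cv2.imread("pics/scene_cl.png")
print(np.abs(a.astype(int)-b)[240:300,130:220].max(), (np.abs(a.astype(int)-b).sum(2)>60)[200:320,100:240].sum())
E
```

```text
t 7.4 p [ 0.5566 -0.3103  0.0076] yaw 3.39 tilt [ 0.    -0.001 -1.   ] q [ 0.68  0.46 -0.27  1.68  0.14  1.02 -1.15] F [0.92 0.43 4.45] g 0.016 1.97
249 1220
```

```bash
python3 - <<'E'
from h import *
print("c5 mid",ray("scene",(110+397.5/6,225+352/6),.0417),"vs .5562 -.3096")
x0,y0=int(272.7998-60),int(174.498-65)
print("c4 mid",ray("scene",(x0+365/6,y0+325/6),.2216+.0224),"vs .5771 -.0781")
E
python3 r.py
```

```text
c5 mid [ 0.56633471 -0.31064238  0.0417    ] vs .5562 -.3096
c4 mid [ 0.58843378 -0.07805851  0.244     ] vs .5771 -.0781
t 7.45 p [ 0.5566 -0.3103  0.0076] yaw 3.39 tilt [ 0.    -0.001 -1.   ] q [ 0.68  0.46 -0.27  1.68  0.14  1.02 -1.15] F [ 1.   -0.13  3.61] g 0.007 2.05
```

The closed fingers are pushing down on the puck's top (Fz 4.5 N at reading z = 0.0076). So the real fingertip z is the reading + 0.0225, with x and y fine, and the camera agrees at both poses. I'll use that from here on.

Request:
step_arm([
  {"travel": [-0.001,0,-0.02],"turn": [0,0,0]},
  {"travel": [-0.002,-0.001,-0.03],"turn": [0,0,0]},
  {"travel": [-0.002,-0.001,-0.03],"turn": [0,0,0]},
  {"travel": [-0.002,-0.001,-0.03],"turn": [0,0,0]},
  {"travel": [-0.002,-0.001,-0.03],"turn": [0,0,0]},
], gripper=0.7)

```text
time: 7.95
position: [0.5537, -0.3086, 0.0363]
tool_rot: [-3.14, -0.093, 0.002]
ft_force: [0.1, -0.0, 0.2]
grip_width: 0.381
grip_force: 0.0
```

Request:
step_arm([
  {"travel": [0,0,0.01],"turn": [0,0,0]},
  {"travel": [0,0,0.02],"turn": [0,0,0]},
  {"travel": [0,0,0.03],"turn": [0,0,0]},
  {"travel": [0,0,0.038],"turn": [0,0,0]},
  {"travel": [0,0,0.038],"turn": [0,0,0]},
])

```text
time: 8.45
position: [0.553, -0.308, -0.0029]
tool_rot: [-3.138, -0.094, 0.005]
ft_force: [-0.3, 0.1, 0.2]
grip_width: 0.692
grip_force: 0.0
```

```bash
python3 r.py .5535,-.308,-.011
```

```text
t 8.45 p [ 0.553  -0.308  -0.0029] yaw 3.42 tilt [-0.003  0.002 -1.   ] q [ 0.68  0.47 -0.27  1.69  0.14  1.01 -1.15] F [-0.32  0.1   0.15] g 0.692 0.0
.5535,-.308,-.011 [0.0005 0.     0.0081]
```

Request:
step_arm([
  {"travel": [0,0,0.004],"turn": [0,0,0]},
  {"travel": [0,0,0.008],"turn": [0,0,0]},
  {"travel": [0,0,0.008],"turn": [0,0,0]},
])

```text
time: 8.75
position: [0.5541, -0.3087, -0.009]
tool_rot: [-3.14, -0.094, 0.001]
ft_force: [-0.9, 0.4, -0.2]
grip_width: 0.701
grip_force: 0.0
```

Request:
step_arm([
  {"travel": [0,0,0],"turn": [0,0,0]},
  {"travel": [0,0,0],"turn": [0,0,0]},
  {"travel": [0,0,0],"turn": [0,0,0]},
  {"travel": [0,0,0],"turn": [0,0,0]},
  {"travel": [0,0,0],"turn": [0,0,0]},
], gripper=0.1, force=12)

```text
time: 9.25
position: [0.5546, -0.3086, -0.0084]
tool_rot: [-3.14, -0.094, -0.0]
ft_force: [-0.3, 0.1, 0.7]
grip_width: 0.382
grip_force: 12.0
```

Request:
step_arm([
  {"travel": [0,0,0],"turn": [0,0,0]},
  {"travel": [0,0,0],"turn": [0,0,0]},
  {"travel": [0,0,-0.02],"turn": [0,0,0]},
  {"travel": [0,0,-0.05],"turn": [0,0,0]},
  {"travel": [0,0,-0.09],"turn": [0,0,0]},
])

```text
time: 9.75
position: [0.5526, -0.3082, 0.0801]
tool_rot: [-3.138, -0.093, 0.006]
ft_force: [-0.4, -1.3, -1.2]
grip_width: 0.386
grip_force: 12.0
```

```bash
python3 r.py .5785,-.038,.18
```

```text
t 9.75 p [ 0.5526 -0.3082  0.0801] yaw 3.41 tilt [-0.004  0.002 -1.   ] q [ 0.69  0.38 -0.28  1.63  0.11  1.15 -1.13] F [-0.41 -1.25 -1.16] g 0.386 12.0
.5785,-.038,.18 [ 0.0415 -0.2684 -0.0995]
```

Request:
step_arm([
  {"travel": [0,0,-0.045],"turn": [0,0,0]},
  {"travel": [0.005,-0.02,-0.09],"turn": [0,0,0]},
  {"travel": [0.014,-0.06,-0.11],"turn": [0,0,0]},
  {"travel": [0.022,-0.105,-0.11],"turn": [0,0,0]},
  {"travel": [0.03,-0.15,-0.11],"turn": [0,0,0]},
])

```text
time: 10.25
position: [0.576, -0.1563, 0.1925]
tool_rot: [3.139, 0.092, 0.004]
ft_force: [0.1, 0.6, -1.3]
grip_width: 0.383
grip_force: 12.0
```

Request:
step_arm([
  {"travel": [0.004,-0.045,0],"turn": [0,0,0]},
  {"travel": [0.008,-0.08,0],"turn": [0,0,0]},
  {"travel": [0.012,-0.11,0],"turn": [0,0,0]},
  {"travel": [0.012,-0.118,0],"turn": [0,0,0]},
  {"travel": [0.012,-0.118,0],"turn": [0,0,0]},
])

```text
time: 10.75
position: [0.5803, -0.0374, 0.1913]
tool_rot: [3.14, 0.098, -0.0]
ft_force: [0.2, 0.2, -1.0]
grip_width: 0.387
grip_force: 12.0
```

Request:
step_arm([
  {"travel": [0,0,0],"turn": [0,0,0]},
  {"travel": [0,0,0],"turn": [0,0,0]},
])

```text
time: 10.95
position: [0.5803, -0.0414, 0.1911]
tool_rot: [3.139, 0.088, -0.001]
ft_force: [-0.2, -0.4, -0.7]
grip_width: 0.387
grip_force: 12.0
```

```bash
python3 r.py .5785,-.038,.0875
```

```text
t 10.95 p [ 0.5803 -0.0414  0.1911] yaw 3.22 tilt [-0.    -0.001 -1.   ] q [ 0.41  0.21 -0.44  1.63  0.09  1.33 -1.56] F [-0.22 -0.44 -0.7 ] g 0.387 12.0
.5785,-.038,.0875 [-0.0015 -0.0036  0.1036]
```

Request:
step_arm([
  {"travel": [-0.001,-0.002,0.02],"turn": [0,0,0]},
  {"travel": [-0.001,-0.002,0.045],"turn": [0,0,0]},
  {"travel": [-0.001,-0.002,0.07],"turn": [0,0,0]},
  {"travel": [-0.001,-0.002,0.09],"turn": [0,0,0]},
  {"travel": [-0.001,-0.002,0.1],"turn": [0,0,0]},
])

```text
time: 11.45
position: [0.5779, -0.0387, 0.0891]
tool_rot: [3.14, 0.089, -0.005]
ft_force: [-0.8, 0.4, -0.5]
grip_width: 0.384
grip_force: 12.0
```

```bash
python3 r.py .5785,-.038,.0875
```

```text
t 11.45 p [ 0.5779 -0.0387  0.0891] yaw 3.26 tilt [-0.003 -0.    -1.   ] q [ 0.4   0.29 -0.44  1.75  0.13  1.14 -1.59] F [-0.77  0.38 -0.49] g 0.384 12.0
.5785,-.038,.0875 [ 0.0007 -0.0007  0.0016]
```

Release inside the bore with a partial opening, then go up.

Request:
step_arm([
  {"travel": [0,0,0.002],"turn": [0,0,0]},
  {"travel": [0,0,0.002],"turn": [0,0,0]},
  {"travel": [0,0,0.002],"turn": [0,0,0]},
  {"travel": [0,0,0.002],"turn": [0,0,0]},
], gripper=0.5)

```text
time: 11.85
position: [0.5802, -0.0369, 0.0906]
tool_rot: [3.14, 0.093, 0.003]
ft_force: [0.2, 0.0, 0.0]
grip_width: 0.49
grip_force: 0.0
```

Request:
step_arm([
  {"travel": [0,0,-0.03],"turn": [0,0,0]},
  {"travel": [0,0,-0.07],"turn": [0,0,0]},
  {"travel": [0,0,-0.11],"turn": [0,0,0]},
  {"travel": [0,0.04,-0.12],"turn": [0,0,0]},
  {"travel": [0,0.085,-0.12],"turn": [0,0,0]},
])

```text
time: 12.35
position: [0.5869, -0.1202, 0.214]
tool_rot: [3.138, 0.102, 0.012]
ft_force: [0.3, -0.5, 0.0]
grip_width: 0.497
grip_force: 0.0
```

Request:
step_arm([
  {"travel": [-0.01,0.045,0],"turn": [0,0,0]},
  {"travel": [-0.02,0.09,0],"turn": [0,0,0]},
  {"travel": [-0.03,0.135,0],"turn": [0,0,0]},
  {"travel": [-0.03,0.135,0],"turn": [0,0,0]},
  {"travel": [-0.03,0.135,0],"turn": [0,0,0]},
], gripper=0.7)

```text
time: 12.85
position: [0.562, -0.2598, 0.2098]
tool_rot: [3.14, 0.088, 0.001]
ft_force: [1.5, 1.3, 0.1]
grip_width: 0.696
grip_force: 0.0
```

```bash
python3 r.py .487,-.312,.03; python3 - <<'E'
from h import *
a=ctrl.get_image("scene")[:,:,::-1];cv2.imwrite("pics/scene3.png",a)
b=cv2.imread("pics/scene0.png")
o=np.zeros((600,800,3),np.uint8)
for i,im in enumerate((b,a)):
    o[:350,400*i:400*i+400]=cv2.resize(im[215:265,295:345],(400,350),interpolation=cv2.INTER_CUBIC)
    o[350:,400*i:400*i+400]=cv2.resize(im[165:240,250:350],(400,250),interpolation=cv2.INTER_CUBIC)
cv2.imwrite("pics/c7.png",o)
for n,im in(("0",b),("3",a)):
    print(n,[(z,fitcirc("scene",im,(.5965,-.0367),.054,z)) for z in(.148,.153,.158,.163,.168)])
E
```

```text
t 12.85 p [ 0.562  -0.2598  0.2098] yaw 3.22 tilt [ 0.001 -0.    -1.   ] q [ 0.65  0.27 -0.31  1.51  0.08  1.38 -1.19] F [1.49 1.28 0.1 ] g 0.696 0.0
.487,-.312,.03 [-0.078   0.0479  0.1798]
0 [(0.148, (array([ 0.5851, -0.0258]), np.float64(112.8))), (0.153, (array([ 0.5851, -0.0274]), np.float64(204.4))), (0.158, (array([ 0.5891, -0.0313]), np.float64(220.4))), (0.163, (array([ 0.5944, -0.0356]), np.float64(230.1))), (0.168, (array([ 0.5994, -0.04  ]), np.float64(237.7)))]
3 [(0.148, (array([ 0.5856, -0.0286]), np.float64(226.2))), (0.153, (array([ 0.591 , -0.0328]), np.float64(235.7))), (0.158, (array([ 0.5963, -0.0373]), np.float64(243.2))), (0.163, (array([ 0.6014, -0.0416]), np.float64(246.0))), (0.168, (array([ 0.6064, -0.0456]), np.float64(246.3)))]
```

View pics/c7.png

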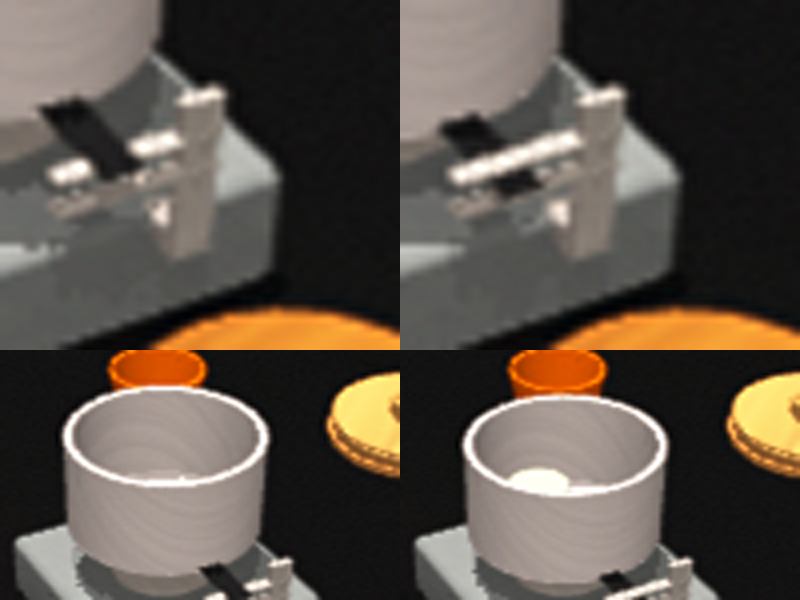

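Left (start): the black pointer crosses in front of and above the upper tab. Right (after one puck): it passes behind the upper tab, with its end showing at about (520,185), above the lower tab. That puts it between the tabs. The margin needs a quick numeric check.

```bash
python3 - <<'E'
from h import *
a=np.radians(-11);e=np.array([np.cos(a),np.sin(a)]);f=np.array([-e[1],e[0]])
A=np.array([.5965,-.0367])
def zat(uv,r):  # z where the pixel ray has radial coord r
    zs=np.linspace(.02,.17,1501);P=np.array([ray("scene",uv,z) for z in zs]);R=(P[:,:2]-A)@e
    i=np.argmin(abs(R-r));return round(zs[i],4),round(float((P[i,:2]-A)@f),4)
for n,root,end in(("start",(302.8,229.5),(309,239)),("one",(302.8,232),(309.5,242))):
    z,t=zat(root,.054);P=ray("scene",end,z);print(n,"root z,t",z,t,"end r,t",(P[:2]-A)@e,(P[:2]-A)@f)
for nm,uv in(("upL",(301.5,240.2)),("upR",(317.5,235)),("loL",(301.9,245)),("loR",(316,240.7)),("postTop",(320,228.6)),("postBot",(318,250.7))):
    print(nm,[zat(uv,r) for r in(.074,.079,.084)])
im=[cv2.cvtColor(cv2.imread(f"pics/scene{k}.png"),cv2.COLOR_BGR2GRAY) for k in(0,3)]
for k in(0,1):print(im[k][228:248,299:321])
E
```

```text
start root z,t 0.0961 -0.001 end r,t 0.08517882762925902 -0.0045429281363517145
one root z,t 0.0888 -0.0007 end r,t 0.08690265566916965 -0.004031141886611585
upL [(np.float64(0.0883), -0.0156), (np.float64(0.0939), -0.0188), (np.float64(0.0995), -0.0219)]
upR [(np.float64(0.0858), 0.0238), (np.float64(0.0914), 0.0203), (np.float64(0.097), 0.0168)]
loL [(np.float64(0.0737), -0.0141), (np.float64(0.0795), -0.0173), (np.float64(0.0852), -0.0204)]
loR [(np.float64(0.0704), 0.021), (np.float64(0.0762), 0.0175), (np.float64(0.0819), 0.014)]
postTop [(np.float64(0.1018), 0.0289), (np.float64(0.1073), 0.0254), (np.float64(0.1127), 0.0219)]
postBot [(np.float64(0.0368), 0.0282), (np.float64(0.0429), 0.0247), (np.float64(0.049), 0.0211)]
[[160 160 159 155 150 122 143 141 125  86  75  73  73  74  75  78  99  98
  125 218 207 239]
 [158 155 148  96  81  43  67  90  81  74  73  72  74  75  74  81  99 108
  180 238 201 190]
 [125  54  40  26  24  16  23  49  71  75  74  75  74  73  76  97 101  99
  112 136 129 125]
 [152  64  16  15  19  15  20  35  57  73  75  75  75  74  76  98  99 100
  100 119
[... 2659 characters left out ...]
8  27  43 116 120 139 140 134
  125 122 116 120]
 [ 78  73  84 127 107 104  79  61  31  27  29  32  31  56 125 128 114 112
  118 124 115 121]
 [103  83  78  86  86 136 107 101  55  30  42  65  86 110 115 108 107 117
  120 123 121 123]
 [107 105 119 139 115 121 140 116  85  72 109 108 105 106 127 143 151 127
  119 123 123 124]
 [104 109 129 123 144 142 137 122  98 105 108 106 103 108 154 216 216 121
  116 123 122 124]
 [103 104 110 132 133 116 101  84  80  83 104 104 106 116 158 216 220 123
  120 124 124 124]
 [104 103 105 110  96  81  79  78  79  84 104  92  98 133 129 170 210 123
  122 123 122 126]
 [106 106 105 107 101  81  81  85  86  89  94 111 117 113  99 105 136 108
  122 125 123 126]]
```

The tabs are at mid-z ≈ 0.0855 and the pointer is 2–3 mm above the middle. That puts the travel at about 13–14 mm, and the bias-corrected rim height gives about 14 mm. One puck is enough, since two would pass the lower tab. Now to the lids.

Request:
step_arm([
  {"travel": [0,-0.048,0],"turn": [0,0,0]},
  {"travel": [0,-0.096,0],"turn": [0,0,0]},
  {"travel": [0,-0.144,0],"turn": [0,0,0]},
  {"travel": [0.002,-0.192,0],"turn": [0,0,0]},
  {"travel": [0.002,-0.24,0],"turn": [0,0,0]},
])

```text
time: 13.4
position: [0.5498, -0.014, 0.2101]
tool_rot: [3.14, 0.099, 0.002]
ft_force: [0.8, 0.0, 0.1]
grip_width: 0.699
grip_force: 0.0
```

Request:
step_arm([
  {"travel": [0,-0.048,0],"turn": [0,0,0]},
  {"travel": [0,-0.096,0],"turn": [0,0,0]},
  {"travel": [0,-0.144,0],"turn": [0,0,0]},
  {"travel": [0.002,-0.192,0],"turn": [0,0,0]},
  {"travel": [0.002,-0.24,0],"turn": [0,0,0]},
])

```text
time: 13.9
position: [0.5366, 0.2253, 0.2102]
tool_rot: [-3.14, -0.099, -0.002]
ft_force: [0.6, -0.1, -0.1]
grip_width: 0.697
grip_force: 0.0
```

Request:
step_arm([
  {"travel": [0,-0.01,0.0],"turn": [0,0,0]},
  {"travel": [0,-0.01,0.03],"turn": [0,0,0]},
  {"travel": [0,-0.01,0.06],"turn": [0,0,0]},
  {"travel": [0,-0.01,0.06],"turn": [0,0,0]},
  {"travel": [0,-0.01,0.06],"turn": [0,0,0]},
])

```text
time: 14.4
position: [0.5367, 0.232, 0.1499]
tool_rot: [-3.14, -0.096, 0.001]
ft_force: [0.6, 0.8, 1.2]
grip_width: 0.7
grip_force: 0.0
```

```bash
python3 r.py .5393,.2415,.022
```

```text
t 14.4 p [0.5367 0.232  0.1499] yaw 3.5 tilt [-0.  0. -1.] q [ 0.09  0.27 -0.64  1.67  0.17  1.26 -2.09] F [0.58 0.76 1.16] g 0.7 0.0
.5393,.2415,.022 [ 0.0032 -0.0094  0.1279]
```

Request:
step_arm([
  {"travel": [0.003,-0.009,0.03],"turn": [0,0,0]},
  {"travel": [0.003,-0.009,0.065],"turn": [0,0,0]},
  {"travel": [0.003,-0.009,0.09],"turn": [0,0,0]},
  {"travel": [0.003,-0.009,0.105],"turn": [0,0,0]},
  {"travel": [0.003,-0.009,0.105],"turn": [0,0,0]},
])

```text
time: 14.9
position: [0.5393, 0.2401, 0.0439]
tool_rot: [3.14, 0.093, -0.002]
ft_force: [0.6, -0.3, 0.5]
grip_width: 0.698
grip_force: 0.0
```

Request:
step_arm([
  {"travel": [0,0,0.005],"turn": [0,0,0]},
  {"travel": [0,0,0.01],"turn": [0,0,0]},
  {"travel": [0,0,0.015],"turn": [0,0,0]},
  {"travel": [0,0,0.02],"turn": [0,0,0]},
  {"travel": [0,0,0.02],"turn": [0,0,0]},
])

```text
time: 15.4
position: [0.5393, 0.2401, 0.0237]
tool_rot: [3.14, 0.094, -0.002]
ft_force: [-0.3, 0.6, -0.1]
grip_width: 0.7
grip_force: 0.0
```

```bash
python3 r.py .5393,.2415,.024
```

```text
t 15.4 p [0.5393 0.2401 0.0237] yaw 3.41 tilt [-0.001 -0.    -1.   ] q [ 0.04  0.41 -0.61  1.78  0.27  1.04 -2.18] F [-0.29  0.62 -0.05] g 0.7 0.0
.5393,.2415,.024 [ 0.0001 -0.0014 -0.0003]
```

Request:
step_arm([
  {"travel": [0,-0.001,0],"turn": [0,0,0]},
  {"travel": [0,-0.001,0],"turn": [0,0,0]},
  {"travel": [0,-0.001,0],"turn": [0,0,0]},
  {"travel": [0,-0.001,0],"turn": [0,0,0]},
  {"travel": [0,-0.001,0],"turn": [0,0,0]},
], gripper=0.05, force=25)

```text
time: 15.9
position: [0.5397, 0.2414, 0.0244]
tool_rot: [3.14, 0.094, 0.0]
ft_force: [0.1, 0.1, 0.1]
grip_width: 0.332
grip_force: 0.0
```

Request:
step_arm([
  {"travel": [0,0,0],"turn": [0,0,0]},
  {"travel": [0,0,0],"turn": [0,0,0]},
  {"travel": [0,0,0],"turn": [0,0,0]},
])

```text
time: 16.2
position: [0.5397, 0.2416, 0.0244]
tool_rot: [-3.14, -0.094, -0.0]
ft_force: [-0.5, 0.5, 0.9]
grip_width: 0.246
grip_force: 25.0
```

```bash
python3 r.py
```

```text
t 16.2 p [0.5397 0.2416 0.0244] yaw 3.42 tilt [ 0.  0. -1.] q [ 0.04  0.41 -0.61  1.77  0.27  1.04 -2.18] F [-0.49  0.51  0.88] g 0.246 25.0
```

Request:
step_arm([
  {"travel": [0,0,-0.01],"turn": [0,0,0]},
  {"travel": [0,0,-0.03],"turn": [0,0,0]},
  {"travel": [0,0,-0.06],"turn": [0,0,0]},
  {"travel": [0,0,-0.09],"turn": [0,0,0]},
  {"travel": [0,0,-0.12],"turn": [0,0,0]},
])

```text
time: 16.7
position: [0.5394, 0.2411, 0.146]
tool_rot: [3.14, 0.094, -0.0]
ft_force: [0.3, -0.4, -0.6]
grip_width: 0.246
grip_force: 25.0
```

Request:
step_arm([
  {"travel": [0,0,-0.03],"turn": [0,0,0]},
  {"travel": [0,0,-0.055],"turn": [0,0,0]},
  {"travel": [0,0,-0.07],"turn": [0,0,0]},
  {"travel": [0,0,-0.07],"turn": [0,0,0]},
  {"travel": [0,0,-0.07],"turn": [0,0,0]},
])

```text
time: 17.2
position: [0.5392, 0.241, 0.2135]
tool_rot: [3.14, 0.093, -0.002]
ft_force: [0.7, -0.7, -1.2]
grip_width: 0.242
grip_force: 25.0
```

```bash
python3 r.py .597,-.036,.21; python3 - <<'E'
from h import *
p=ctrl.get_state()["position"]
for n in("scene","top"):
    a=ctrl.get_image(n)[:,:,::-1];cv2.imwrite(f"pics/lift_{n}.png",a)
    print(n,"outer",fitcirc(n,a,p[:2],.06,p[2]-.0164+.016),"rim",fitcirc(n,a,(.5965,-.0365),.054,.157))
E
```

```text
t 17.2 p [0.5392 0.241  0.2135] yaw 3.41 tilt [-0.001 -0.001 -1.   ] q [ 0.09  0.25 -0.65  1.57  0.15  1.38 -2.09] F [ 0.69 -0.74 -1.18] g 0.242 25.0
.597,-.036,.21 [0.0412 0.28   0.0036]
scene outer (array([0.5458, 0.2294]), np.float64(107.4)) rim (array([ 0.5954, -0.0364]), np.float64(242.1))
top outer (array([0.5412, 0.2364]), np.float64(69.5)) rim (array([ 0.597, -0.035]), np.float64(180.2))
```

Request:
step_arm([
  {"travel": [0.004,0.025,0],"turn": [0,0,0]},
  {"travel": [0.01,0.06,0],"turn": [0,0,0]},
  {"travel": [0.016,0.1,0],"turn": [0,0,0]},
  {"travel": [0.022,0.14,0],"turn": [0,0,0]},
  {"travel": [0.028,0.18,0],"turn": [0,0,0]},
])

```text
time: 17.8
position: [0.5776, 0.0616, 0.2127]
tool_rot: [3.14, 0.094, -0.004]
ft_force: [-0.2, 0.3, -1.1]
grip_width: 0.246
grip_force: 25.0
```

Request:
step_arm([
  {"travel": [0.004,0.03,0],"turn": [0,0,0]},
  {"travel": [0.008,0.06,0],"turn": [0,0,0]},
  {"travel": [0.011,0.085,0],"turn": [0,0,0]},
  {"travel": [0.013,0.098,0],"turn": [0,0,0]},
  {"travel": [0.013,0.1,0],"turn": [0,0,0]},
])

```text
time: 18.3
position: [0.5968, -0.0377, 0.2129]
tool_rot: [3.14, 0.089, -0.004]
ft_force: [0.1, 0.7, -1.4]
grip_width: 0.248
grip_force: 25.0
```

Request:
step_arm([
  {"travel": [0,0,0],"turn": [0,0,0]},
  {"travel": [0,0,0],"turn": [0,0,0]},
  {"travel": [0,0,0],"turn": [0,0,0]},
])

```text
time: 18.6
position: [0.5971, -0.0337, 0.2144]
tool_rot: [-3.14, -0.098, -0.0]
ft_force: [0.4, 0.4, -1.4]
grip_width: 0.243
grip_force: 25.0
```

```bash
python3 r.py .597,-.036,.1865; python3 - <<'E'
from h import *
p=ctrl.get_state()["position"];a=ctrl.get_image("scene")[:,:,::-1];cv2.imwrite("pics/hover_can.png",a)
z0=p[2]-.0164
for nm,r,z in(("outer top",.06,z0+.016),("outer bot",.06,z0+.007),("plug bot",.047,z0)):print(nm,z.round(4),fitcirc("scene",a,p[:2],r,z))
for z in(.153,.157):print("rim",z,fitcirc("scene",a,(.5965,-.0365),.054,z))
# colour mask of bamboo lids: centroid columns/rows
h=cv2.cvtColor(a,cv2.COLOR_BGR2HSV);m=((h[...,0]>10)&(h[...,0]<30)&(h[...,1]>80)&(h[...,2]>80)).astype(np.uint8)
q=proj("scene",[p[0],p[1],z0+.01]);print(q)
n,l,st,c=cv2.connectedComponentsWithStats(m)
print([s.tolist() for s in st[1:] if s[4]>150])
for nm,r,z in(("outer top",.06,z0+.016),("outer bot",.06,z0+.007)):
    P=circ("scene",(p[0],p[1],z),r);print(nm,P.min(0).round(1),P.max(0).round(1))
E
```

```text
t 18.6 p [ 0.5971 -0.0337  0.2144] yaw 3.58 tilt [ 0.  0. -1.] q [ 0.42  0.24 -0.48  1.55  0.11  1.38 -1.58] F [ 0.43  0.44 -1.36] g 0.243 25.0
.597,-.036,.1865 [-0.0003  0.0023  0.0279]
outer top 0.214 (array([ 0.597 , -0.0338]), np.float64(160.5))
outer bot 0.205 (array([ 0.586 , -0.0248]), np.float64(150.3))
plug bot 0.198 (array([ 0.6029, -0.0242]), np.float64(74.6))
rim 0.153 (array([ 0.5934, -0.0352]), np.float64(111.4))
rim 0.157 (array([ 0.5974, -0.0386]), np.float64(114.7))
[292.82633293 172.47762753]
[[314, 0, 39, 84, 1149], [146, 48, 11, 29, 173], [198, 80, 78, 25, 174], [0, 115, 159, 49, 399], [150, 135, 48, 24, 430], [263, 150, 60, 41, 1618], [331, 176, 46, 28, 1017], [546, 232, 14, 30, 216], [309, 259, 48, 41, 1558], [161, 391, 61, 29, 937]]
outer top [263.4 154.6] [322.5 187.3]
outer bot [263.5 158.2] [322.2 191.1]
```

The bamboo blob (263–322, bottom row 191) matches the projected lid (263.4–322.5, 191.1), so the pose model is good. The rim centre is about (0.596, -0.036) at z ≈ 0.157. Descending.

Request:
step_arm([
  {"travel": [-0.001,0.002,0.01],"turn": [0,0,0]},
  {"travel": [-0.001,0.002,0.02],"turn": [0,0,0]},
  {"travel": [-0.001,0.002,0.028],"turn": [0,0,0]},
  {"travel": [-0.001,0.002,0.033],"turn": [0,0,0]},
  {"travel": [-0.001,0.002,0.033],"turn": [0,0,0]},
])

```text
time: 19.15
position: [0.5956, -0.0378, 0.18]
tool_rot: [-3.14, -0.094, 0.003]
ft_force: [0.3, 0.2, -1.6]
grip_width: 0.244
grip_force: 25.0
```

```bash
python3 r.py .596,-.036,.16
```

```text
t 19.15 p [ 0.5956 -0.0378  0.18  ] yaw 3.41 tilt [-0.002  0.    -1.   ] q [ 0.43  0.25 -0.48  1.6   0.12  1.32 -1.58] F [ 0.26  0.16 -1.6 ] g 0.244 25.0
.596,-.036,.16 [ 0.0005 -0.0017  0.02  ]
```

Request:
step_arm([
  {"travel": [0,-0.001,0.003],"turn": [0,0,0]},
  {"travel": [0,-0.001,0.006],"turn": [0,0,0]},
  {"travel": [0,-0.001,0.009],"turn": [0,0,0]},
  {"travel": [0,-0.001,0.012],"turn": [0,0,0]},
  {"travel": [0,-0.001,0.015],"turn": [0,0,0]},
])

```text
time: 19.65
position: [0.5963, -0.0368, 0.1661]
tool_rot: [3.14, 0.093, 0.0]
ft_force: [-0.1, 0.4, -1.1]
grip_width: 0.243
grip_force: 25.0
```

Request:
step_arm([
  {"travel": [0,0,0.003],"turn": [0,0,0]},
  {"travel": [0,0,0.006],"turn": [0,0,0]},
  {"travel": [0,0,0.009],"turn": [0,0,0]},
  {"travel": [0,0,0.009],"turn": [0,0,0]},
  {"travel": [0,0,0.009],"turn": [0,0,0]},
])

```text
time: 20.15
position: [0.5962, -0.0368, 0.1573]
tool_rot: [3.14, 0.094, -0.0]
ft_force: [-1.2, -0.4, 0.2]
grip_width: 0.247
grip_force: 25.0
```

```bash
python3 r.py .596,-.036,.154; python3 - <<'E'
from h import *
a=ctrl.get_image("scene")[:,:,::-1];cv2.imwrite("pics/seat.png",a)
p=ctrl.get_state()["position"];z0=p[2]-.0164
print(fitcirc("scene",a,p[:2],.06,z0+.016))
h=cv2.cvtColor(a,cv2.COLOR_BGR2HSV);m=((h[...,0]>10)&(h[...,0]<30)&(h[...,1]>80)&(h[...,2]>80)).astype(np.uint8)
n,l,st,c=cv2.connectedComponentsWithStats(m)
print([s.tolist() for s in st[1:] if s[4]>800])
P=np.vstack([circ("scene",(p[0],p[1],z0+d),.06) for d in(.007,.016)]);print(P.min(0),P.max(0))
print([ (y,a[y,293].tolist()) for y in range(194,222,1)])
E
```

```text
t 20.15 p [ 0.5962 -0.0368  0.1573] yaw 3.41 tilt [-0. -0. -1.] q [ 0.42  0.27 -0.48  1.63  0.13  1.27 -1.59] F [-1.16 -0.38  0.18] g 0.247 25.0
.596,-.036,.154 [-0.0001 -0.0008  0.0033]
(array([ 0.5954, -0.0367]), np.float64(157.5))
[[314, 0, 39, 84, 1267], [263, 168, 57, 46, 1588], [331, 176, 46, 28, 1017], [309, 259, 48, 41, 1558], [161, 391, 61, 29, 937]]
[262.79325285 176.86309551] [319.43799329 214.24799052]
[(194, [53, 110, 161]), (195, [53, 110, 162]), (196, [54, 110, 162]), (197, [52, 109, 159]), (198, [51, 101, 148]), (199, [49, 104, 153]), (200, [65, 136, 195]), (201, [68, 141, 202]), (202, [67, 138, 198]), (203, [68, 135, 196]), (204, [67, 135, 196]), (205, [66, 135, 195]), (206, [66, 135, 195]), (207, [61, 132, 191]), (208, [64, 133, 190]), (209, [64, 132, 191]), (210, [67, 140, 201]), (211, [55, 113, 164]), (212, [69, 140, 202]), (213, [72, 135, 192]), (214, [135, 143, 158]), (215, [138, 143, 155]), (216, [138, 145, 157]), (217, [140, 147, 160]), (218, [137, 143, 156]), (219, [134, 140, 152]), (220, [137, 144, 156]), (221, [148, 157, 168])]
```

Request:
step_arm([
  {"travel": [0,0,0.002],"turn": [0,0,0]},
  {"travel": [0,0,0.004],"turn": [0,0,0]},
  {"travel": [0,0,0.005],"turn": [0,0,0]},
  {"travel": [0,0,0.005],"turn": [0,0,0]},
  {"travel": [0,0,0.005],"turn": [0,0,0]},
])

```text
time: 20.7
position: [0.5964, -0.0368, 0.1524]
tool_rot: [3.14, 0.094, 0.0]
ft_force: [0.5, -0.6, -0.4]
grip_width: 0.241
grip_force: 25.0
```

Request:
step_arm([
  {"travel": [0,0,0],"turn": [0,0,0]},
  {"travel": [0,0,0],"turn": [0,0,0]},
  {"travel": [0,0,0],"turn": [0,0,0]},
  {"travel": [0,0,0],"turn": [0,0,0]},
  {"travel": [0,0,0],"turn": [0,0,0]},
], gripper=0.7)

```text
time: 21.2
position: [0.5963, -0.0368, 0.1523]
tool_rot: [3.14, 0.094, -0.0]
ft_force: [-1.4, 0.1, -0.7]
grip_width: 0.613
grip_force: 0.0
```

Request:
step_arm([
  {"travel": [0,0,0],"turn": [0,0,0]},
  {"travel": [0,0,0],"turn": [0,0,0]},
  {"travel": [0,0,0],"turn": [0,0,0]},
  {"travel": [0,0,0],"turn": [0,0,0]},
  {"travel": [0,0,0],"turn": [0,0,0]},
])

```text
time: 21.7
position: [0.5963, -0.0368, 0.1523]
tool_rot: [3.14, 0.094, -0.0]
ft_force: [-0.3, -0.4, 0.0]
grip_width: 0.697
grip_force: 0.0
```

```bash
python3 r.py; python3 - <<'E'
from h import *
a=ctrl.get_image("scene")[:,:,::-1];cv2.imwrite("pics/seat2.png",a)
h=cv2.cvtColor(a,cv2.COLOR_BGR2HSV);m=((h[...,0]>10)&(h[...,0]<30)&(h[...,1]>80)&(h[...,2]>80)).astype(np.uint8)
n,l,st,c=cv2.connectedComponentsWithStats(m)
print([s.tolist() for s in st[1:] if s[4]>1000])
for z0 in(.129,.133,.137,.141):
    P=np.vstack([circ("scene",(.596,-.0365,z0+d),.06) for d in(.007,.016)]);print(z0,P.min(0).round(1),P.max(0).round(1),fitcirc("scene",a,(.596,-.0365),.06,z0+.016))
print([ (y,a[y,293].tolist()) for y in range(210,224,1)])
g=cv2.cvtColor(a,cv2.COLOR_BGR2GRAY);print(g[230:250,299:318])
E
```

```text
t 21.7 p [ 0.5963 -0.0368  0.1523] yaw 3.41 tilt [-0. -0. -1.] q [ 0.42  0.27 -0.48  1.64  0.13  1.26 -1.59] F [-0.27 -0.38  0.02] g 0.697 0.0
[[314, 0, 39, 84, 1266], [263, 164, 56, 52, 1707], [331, 176, 46, 28, 1017], [309, 259, 48, 41, 1558]]
0.129 [263.  181.2] [319.1 218.7] (array([ 0.5895, -0.032 ]), np.float64(138.6))
0.133 [263.  179.7] [319.2 217.2] (array([ 0.5939, -0.0356]), np.float64(142.3))
0.137 [262.9 178.2] [319.4 215.6] (array([ 0.5981, -0.0394]), np.float64(145.1))
0.141 [262.8 176.8] [319.5 214.1] (array([ 0.6021, -0.0424]), np.float64(146.2))
[(210, [64, 133, 190]), (211, [64, 130, 188]), (212, [66, 134, 193]), (213, [71, 149, 213]), (214, [65, 135, 194]), (215, [64, 123, 176]), (216, [117, 136, 158]), (217, [136, 142, 155]), (218, [138, 144, 156]), (219, [140, 146, 158]), (220, [139, 145, 157]), (221, [136, 143, 154]), (222, [136, 140, 152]), (223, [140, 147, 159])]
[[158 157 156 155 154 153 149 144 142 139 139 132 128 117  88  73  78  99
  104]
 [160 157 157 155 154 149 145 144 143 140 135 131 124  98  76  78  97 101
  102]
 [158 156 155 152 150 147 147 146 144
[... 721 characters left out ...]
  35  62 108 112 114 143 142 133 128 116 111
  119]
 [ 81  77  74  54  37  59  72 105 114 143 145 134 136 122 116 109 106  99
  116]
 [101  83  91  94 110 115 143 148 144 137 117  95 104 107 127 134 139 105
  118]
 [104  92 124 120 144 145 138 120  80  68  35  31  78 109 142 116 113  99
  118]
 [105 101  98 129 135 114  73  37  22  20  15  14  34 101 105 108 109 104
  123]
 [104 104 103  96  91  80  49  21  16  17  15  18  22  60  88 102 108 104
  125]
 [105 105 104  84  77  79  79  53  24  20  28  40  54  82  87  97 100 104
  122]
 [106 107 107 103  84  86  89  88  58  56  85  86  84  83  83  95  96 108
  126]
 [107 108  90  88  89  90  92  91  84  84  84  84  83  82  82  90 101 110
  127]]
```

The pair is seated: lid origin ≈ 0.1365, rim ≈ 0.1416, and the pointer root is down about 15 mm as expected. The fingers are off. Now the collar: open wider and go down about 19 mm.

Request:
step_arm([
  {"travel": [0,0,0],"turn": [0,0,0]},
  {"travel": [0,0,0],"turn": [0,0,0]},
  {"travel": [0,0,0.005],"turn": [0,0,0]},
  {"travel": [0,0,0.01],"turn": [0,0,0]},
  {"travel": [0,0,0.014],"turn": [0,0,0]},
], gripper=0.8)

```text
time: 22.25
position: [0.596, -0.0368, 0.1375]
tool_rot: [-3.14, -0.094, 0.001]
ft_force: [-0.2, -0.5, -0.4]
grip_width: 0.796
grip_force: 0.0
```

Request:
step_arm([
  {"travel": [0,0,0.003],"turn": [0,0,0]},
  {"travel": [0,0,0.005],"turn": [0,0,0]},
  {"travel": [0,0,0.005],"turn": [0,0,0]},
])

```text
time: 22.55
position: [0.5961, -0.0368, 0.1329]
tool_rot: [-3.14, -0.094, 0.001]
ft_force: [-0.2, -0.9, 0.1]
grip_width: 0.802
grip_force: 0.0
```

```bash
python3 r.py
```

```text
t 22.55 p [ 0.5961 -0.0368  0.1329] yaw 3.41 tilt [-0.001  0.    -1.   ] q [ 0.42  0.29 -0.48  1.66  0.14  1.23 -1.6 ] F [-0.2  -0.88  0.08] g 0.802 0.0
```

Request:
step_arm([
  {"travel": [0,0,0],"turn": [0,0,0]},
  {"travel": [0,0,0],"turn": [0,0,0]},
  {"travel": [0,0,0],"turn": [0,0,0]},
  {"travel": [0,0,0],"turn": [0,0,0]},
  {"travel": [0,0,0],"turn": [0,0,0]},
], gripper=0.3, force=15)

```text
time: 23.05
position: [0.5964, -0.0367, 0.1334]
tool_rot: [3.14, 0.094, 0.0]
ft_force: [0.2, 0.1, 0.1]
grip_width: 0.472
grip_force: 15.0
```

Request:
step_arm([
  {"travel": [0,0,0],"turn": [0,0,0]},
  {"travel": [0,0,0],"turn": [0,0,0]},
  {"travel": [0,0,0],"turn": [0,0,0]},
])

```text
time: 23.35
position: [0.5963, -0.0368, 0.1333]
tool_rot: [3.14, 0.094, 0.0]
ft_force: [0.2, 0.6, -0.5]
grip_width: 0.479
grip_force: 15.0
```

```bash
python3 r.py
```

```text
t 23.35 p [ 0.5963 -0.0368  0.1333] yaw 3.41 tilt [ 0. -0. -1.] q [ 0.42  0.29 -0.48  1.66  0.14  1.23 -1.6 ] F [ 0.16  0.57 -0.46] g 0.479 15.0
```

The collar is held (41.7 mm). I'll lift slowly and straight up.

Request:
step_arm([
  {"travel": [0,0,-0.004],"turn": [0,0,0]},
  {"travel": [0,0,-0.008],"turn": [0,0,0]},
  {"travel": [0,0,-0.012],"turn": [0,0,0]},
  {"travel": [0,0,-0.016],"turn": [0,0,0]},
  {"travel": [0,0,-0.02],"turn": [0,0,0]},
])

```text
time: 23.85
position: [0.5964, -0.0368, 0.1538]
tool_rot: [3.14, 0.094, 0.0]
ft_force: [0.6, 0.6, -1.2]
grip_width: 0.477
grip_force: 15.0
```

Request:
step_arm([
  {"travel": [0,0,-0.006],"turn": [0,0,0]},
  {"travel": [0,0,-0.012],"turn": [0,0,0]},
  {"travel": [0,0,-0.018],"turn": [0,0,0]},
  {"travel": [0,0,-0.025],"turn": [0,0,0]},
  {"travel": [0,0,-0.032],"turn": [0,0,0]},
])

```text
time: 24.35
position: [0.5963, -0.0367, 0.186]
tool_rot: [3.14, 0.094, 0.0]
ft_force: [-0.4, 0.2, -0.8]
grip_width: 0.474
grip_force: 15.0
```

Request:
step_arm([
  {"travel": [0,0,-0.01],"turn": [0,0,0]},
  {"travel": [0,0,-0.02],"turn": [0,0,0]},
  {"travel": [0,0,-0.03],"turn": [0,0,0]},
  {"travel": [0,0,-0.037],"turn": [0,0,0]},
  {"travel": [0,0,-0.04],"turn": [0,0,0]},
])

```text
time: 24.85
position: [0.5968, -0.0367, 0.2265]
tool_rot: [3.14, 0.094, 0.002]
ft_force: [-0.3, -0.3, -0.1]
grip_width: 0.473
grip_force: 15.0
```

Request:
step_arm([
  {"travel": [0,0,0],"turn": [0,0,0]},
  {"travel": [0,0,0],"turn": [0,0,0]},
  {"travel": [0,0,0],"turn": [0,0,0]},
  {"travel": [0,0,0],"turn": [0,0,0]},
  {"travel": [0,0,0],"turn": [0,0,0]},
])

```text
time: 25.35
position: [0.5961, -0.0368, 0.225]
tool_rot: [3.14, 0.094, -0.001]
ft_force: [-0.4, -0.3, -0.8]
grip_width: 0.47
grip_force: 15.0
```

```bash
python3 r.py; python3 - <<'E'
from h import *
a=ctrl.get_image("scene")[:,:,::-1];cv2.imwrite("pics/end.png",a)
h=cv2.cvtColor(a,cv2.COLOR_BGR2HSV);m=((h[...,0]>10)&(h[...,0]<30)&(h[...,1]>80)&(h[...,2]>80)).astype(np.uint8)
n,l,st,c=cv2.connectedComponentsWithStats(m)
print([s.tolist() for s in st[1:] if s[4]>150])
p=ctrl.get_state()["position"];zo=p[2]+.0105
P=np.vstack([circ("scene",(p[0],p[1],zo+d),.06) for d in(0,.009)]);print("outer pred",P.min(0).round(1),P.max(0).round(1))
P=np.vstack([circ("scene",(.596,-.0365,.145+d),.054) for d in(.006,.011)]);print("inner flange pred",P.min(0).round(1),P.max(0).round(1),"knob top",proj("scene",(.596,-.0365,.203)))
g=cv2.cvtColor(a,cv2.COLOR_BGR2GRAY);print(g[230:250,299:314])
E
```

```text
t 25.35 p [ 0.5961 -0.0368  0.225 ] yaw 3.41 tilt [-0.001 -0.    -1.   ] q [ 0.43  0.23 -0.48  1.54  0.11  1.4  -1.58] F [-0.39 -0.34 -0.84] g 0.47 15.0
[[320, 0, 33, 84, 1124], [146, 48, 11, 27, 175], [198, 79, 80, 25, 176], [0, 115, 159, 49, 400], [150, 135, 43, 24, 427], [261, 144, 61, 68, 2811], [331, 176, 46, 28, 1017], [545, 232, 15, 30, 215], [309, 259, 48, 41, 1558], [161, 391, 61, 29, 937]]
outer pred [261.4 142.4] [322.  178.4]
inner flange pred [265.7 178.7] [316.6 211.1] knob top [291.39238772 174.76426668]
[[154 153 152 152 151 148 148 147 146 141 136 128  92  74  75]
 [156 155 153 153 152 151 150 146 144 138 136  91  76  73  75]
 [157 158 157 158 156 152 150 147 137 108  86  74  74  75  75]
 [162 161 155 155 148 122 142 146 112  79  73  73  75  74  82]
 [158 149  97  83  48  35  64  82  78  73  74  74  77  87 122]
 [122  54  25  24  15  12  25  52  72  79  81  86 112 140 147]
 [115  35  14  16  14  15  23  33  83 113 129 142 145 147 145]
 [ 78  57  23  18  26  48  80  90 140 146 146 146 137 134 125]
 [ 76  74  54  61  90 141 148 145 150 144 136 126 115 108 104]
 [ 75  80 114 143 144 149 149 139 130  83  87 101 104 106 105]
 [ 76  78 107 146 137 134 123  76  40  20  26  60 106 113 114]
 [ 77  75  82 108  98  67  34  18  12  13  12  33 106 142 135]
 [ 80  77  76  79  82  87  38  12  15  17  17  17  44 113 117]
 [104  84  90  95 112 115 109  39  17  18  17  14  23  70 125]
 [105 106 127 117 144 145 133  69  24  21  21  34  60  87 141]
 [104 102 109 130 136 116 103  78  52  55  67 101 107 107 104]
 [104 104 104 100  91  81  78  77  78  84 104  91  92  92  91]
 [105 105 106 104  91  78  82  83  87  90  93  91  87  86  85]
 [105 108 107 107 104  87  88  90  92  91  90  86  85  82  83]
 [108 109  90  90  91  92  92  89  86  85  85  82  84  82  81]]
```

The outer lid is held up. The inner lid's flange bottom is at row 212 (predicted 211), so it is seated. The pointer is about 7 mm lower than with the puck alone, as expected. Handing in.

```bash
python3 -c "
from bench import ctrl
print(ctrl.close_job())"
```

```text
the job is handed in; nothing more can be done
None
```

The job is handed in (no verdict came back): one puck is in the canister, the inner lid is seated, and the arm is holding the outer lid level about 85 mm above the rim, with the pointer reading taken from camera images only.

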